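# Slide the label plate out over the ledge's end

### The arm

A 6-joint arm with a two-finger parallel gripper is mounted at the origin on a cart in front of the work surface, level with it; the furniture and walls round the work are solid. World frame = base frame: x ahead of the robot, y to its left, z up, the work surface at z = 0. Lengths are in m, angles in degrees, forces in N, time in s.
With the tool pointing down it reaches from about 0.35 to 0.875 m from the base axis. Payload 4.2 kg.
Tool frame: the origin (TCP) lies at the centre of the arm's flange, where the gripper is bolted on; the fingertips stand 182 mm ahead of it and the grasp point (between the pads) lies 164 mm ahead of it (r.nose_length is the distance from the TCP to the fingertips, in m); z points along the fingers, y is the line along which they close (so a half turn about z gives the same grasp; the last joint's range is limited). The gripper opens to 87 mm and grips with 3 to 60 N. Pads are 19 mm wide; open, the fingers measure 117 mm over their backs; the gripper's body (75 mm by 190 mm) begins 51 mm behind the grasp point.
Start: joints at [-50.214, 22.042, 0.453, 0, -68.411, -14.817], TCP at [0.264, -0.567, 0.405] pointing down, gripper open.
Joint ranges: [-179.83, 179.83], [-69.29, 118.12], [-61.27, 80.66], [-181.25, 117.63], [-171.15, -9.14], [-177.46, 177.46]. Speed limits (degrees/s): [159.86, 159.86, 180, 180, 180, 180].

### API

Orientations are given as a 3x3 rotation matrix whose columns are the frame's x, y, z axes.
In Python, from station import r, vision gives the robot as it stands. The module is installed in compiled form; this text tells all that it offers.
- The arm moves only by the shell command python3 -m creep 'ROWS'. ROWS is JSON, a list of rows, each a list of 7 numbers: the opening, from -1 (shut) to 1 (fully open), then the shift along the tool's x, y, z in mm, then the turn, a rotation vector about the tool's x, y, z in degrees. A call has 1 to 8 rows; each row is the pose to reach, as a shift and turn from the pose commanded when the call began, along the tool's axes at that moment; what a row does not reach only later rows make up. A row lasts 1/12 s, in which the tool goes at most 41.7 mm and 7.16 degrees, less where a joint would pass 70% of its speed; a pose out of reach is approached as far as the arm can. A call with a gripper value outside its range is refused whole. The fingers move at their own pace and stop on an object; the grip force is fixed at half the most. Time passes only in rows, so rows that repeat a pose let the fingers close. It gives the time, the measured TCP pose, the force, the opening and the grip force at its end, in the units of the state.
- r.sense(): the state, without advancing time (a new reading comes with each control period).
- vision.capture(name): name is "side" or "top" or "wrist"; returns (picture, depth): 480x640x3 uint8, red, green, blue; 480x640 float32, m along the optical axis (not along the pixel's ray), 0 where there is no reading.
- vision.camera_model(name): a dict with "vertical_fov" (degrees; the focal length in pixels is half the picture's height over the tangent of half this angle, whatever the lens; pixels are square), "cx", "cy" (the principal point, pixels), "extrinsics" (4x4, takes a point from camera to world coordinates); the wrist camera has in their place "mount" (4x4, takes a point from camera to tool coordinates, whose origin is the TCP and whose axes are the flange's). Camera axes: x right, y down, z forward; pixel columns grow to the right and rows downward; lengths in m; the calibration is good to about 2 mm. A picture is of the moment at which its call begins: read the wrist's pose just before it. camera_model takes no time and is no camera call.
- r.finish_job(): hands the job in; it is judged then, once.
Trained networks look in the newest picture that a camera, given by its name, has taken for a name from the list of things; names that differ only in an ending like _2 or _b are one class to them, and where a whole thing is asked for, a point or a joint stands for the part that bears it (a point fixed in the world has none). Each returns a list of dicts, best first, with "conf" (0 to 1); they miss things now and then, are a little off and sometimes report something else, mostly with a low value. They report only what shows in the picture. A call takes as long as a camera call. They do not tell look-alikes from the thing itself.
- vision.find_in(camera, thing): "uv" ([column, row] in pixels, amid what is visible of it).
- vision.cut_out(camera, thing): "region" (480x640 bool, what is visible of it) and "uv" ([column, row] in pixels, amid what is visible of it).
The state is a dict: "time_s": time; "joints": joint angles; "joint_velocities": joint speeds; "effort": joint torques, N m; "tcp_pos": TCP position; "ee_rot": TCP orientation; "wrist_force": force on the tool from outside, world axes, zero at the start; "moment": the same for the moment, N m; "gripper_width": opening from 0.0 (shut) to 1.0 (fully open); "gripper_force": force on a finger pad.
Only numpy, scipy, OpenCV 4.12 (cv2) and the standard library are available. Lean on these libraries where they do the work, as an engineer would, in place of code of your own. Each camera call takes 0.05 s, during which the arm holds its last target. There are 200 camera calls.

### The job

Two blank label plates lie side by side in the lanes of the steel ledge; the longer one is next to be marked on its end. With the fingertips only, push the longer plate along its lane towards the open end (the one without a lip) until about 4 cm of it, a third of its length, sticks out over that end, and leave it lying flat in its lane. Do not pick it up, and leave the shorter plate and the other things where they are.

Things in the scene. Friction and masses are not known exactly. Their poses are not given: they have to be found in the camera images.
- ledge: Fixed dark steel ledge, a low bench 300 mm long (its x), 152 mm wide (its y); origin on the bench top under its centre. Its upper face lies 45 mm above the origin. Three ribs along x, 4 mm wide and standing 4 mm above that face, at y = -74, 0 and +74 mm, form two lanes 70 mm wide with centre lines at y = -37 and +37 mm. The end at x = -150 mm has a cross lip 10 mm high and 4 mm thick; the end at x = +150 mm is open, with nothing under it. It does not move.
- ledge_end (a point): Point on the upper face of the ledge at the middle of its open end (x = +150 mm, y = 0, z = 45 mm of the ledge); axes as the ledge's, x pointing out over the end.
- long_plate: The longer of two loose flat bare-aluminium blank plates, 120 mm long (its x), 64 mm wide (its y), 6 mm thick, 0.1 to 0.2 kg, lying flat in one lane, either one. Origin at the centre of its underside, x axis towards the open end of the ledge. It slides freely in the lane and tips off the ledge if more than half of its length hangs over.
- long_plate_front (a point): Middle of the long plate's end that faces the open end of the ledge, half-way up its thickness (60 mm along x from its origin, 3 mm up).
- long_plate_center (a point): Centre of the long plate, half-way up its thickness.
- short_plate: The shorter plate, 75 mm long (its x), 64 mm wide, 6 mm thick, lying flat in the other lane. Origin at the centre of its underside.
- relay_a: Bystander: a small orange relay 24x20x16 mm, loose, on the bench beside the ledge. Origin at the centre of its underside.
- relay_b: Bystander: a small black relay 24x20x16 mm, loose, on the bench beside the ledge. Origin at the centre of its underside.
- usb_stick: Bystander: a black USB stick 51x17x8 mm, loose, on the bench on the ledge's other side. Origin at the centre of its underside.
- battery: Bystander: a dark block battery 48x26x17 mm, loose, on the bench on the ledge's other side. Origin at the centre of its underside.
- module: Bystander: a small circuit board 60x46x17 mm, loose, on the bench to the right of the ledge. Origin at the centre of its underside.
- cutters: Bystander: side cutters 128x51x13 mm, loose, on the bench to the right of the ledge. Origin at the centre of its underside.
Not all that is in view belongs to the job. What is shaped like the long_plate but turquoise is not meant.

How it is judged (in metres and radians):
At the end, for the whole second after the job is handed in: The long plate's leading end stands 30 to 50 mm beyond the ledge's open end; the plate lies flat on the ledge (tilt under 0.05 rad), along its lane (within 0.1 rad), at rest; the short plate is within 12 mm and every bystander within 20 mm of where it began (x of long_plate_front in the frame of ledge_end between 0.03 and 0.05 m and angle between long_plate's own z axis and vertical below 0.05 rad and z of long_plate_center in the frame of ledge_end between -0.001 and 0.006 m and angle between the x axis of long_plate and the x axis of ledge, either way round below 0.1 rad and linear speed of long_plate below 0.01 m/s and distance of short_plate from where it was at the start of the episode below 0.012 m and distance of each of relay_a, relay_b, usb_stick, battery, module, cutters from where it was at the start of the episode below 0.02 m); the robot touches nothing.
It fails at once if the long plate is lifted off the ledge (its centre more than 12 mm above its resting height) (z of long_plate_center in the frame of ledge_end above 0.015 m).
It fails at once if the short plate is moved (more than 12 mm) (distance of short_plate from where it was at the start of the episode above 0.012 m).
It fails at once if a bystander is moved (more than 20 mm) (distance of any of relay_a, relay_b, usb_stick, battery, module, cutters from where it was at the start of the episode above 0.02 m).
It also fails if it takes over 32 s, if anything falls off the work surface, if the arm or the gripper's body presses on something with over 40 N, if the wrist force passes 120 N, or if a joint passes its speed limit or range.

## Working session

There is one attempt and no reset: what is moved stays moved. The work goes in short steps, Python scripts to look and compute and a shell command to move; the robot and the scene stay as the last step left them, time stands still between calls to the robot, and variables do not carry over. Pictures are saved under pics/ and viewed, at most 10 in all, crops included, and the job is handed in when it is done.

```bash
mkdir -p pics; cat > h.py <<'E'
import numpy as np, cv2
from station import r, vision
def K(m):
    f=240/np.tan(np.radians(m["vertical_fov"])/2); return f,m["cx"],m["cy"]
def cloud(name):
    s=r.sense(); im,d=vision.capture(name); m=vision.camera_model(name); f,cx,cy=K(m)
    if name=="wrist":
        T=np.eye(4);T[:3,:3]=s["ee_rot"];T[:3,3]=s["tcp_pos"];E=T@np.array(m["mount"])
    else: E=np.array(m["extrinsics"])
    v,u=np.mgrid[:480,:640]
    P=np.stack([(u-cx)/f*d,(v-cy)/f*d,d],-1)@E[:3,:3].T+E[:3,3]
    P[d==0]=np.nan
    return im,d,P,E
E
python3 - <<'E'
from h import *
for n in ["top","side"]:
    im,d,P,E=cloud(n); cv2.imwrite(f"pics/{n}0.png",im[...,::-1]); np.save(n+"P.npy",P)
    print(n,np.round(E,3).tolist())
    for t in ["ledge","long_plate","short_plate","relay_a","usb_stick","battery","module","cutters"]:
        for c in vision.cut_out(n,t)[:3]:
            R=c["region"]; print(t,round(c["conf"],2),np.round(c["uv"]),R.sum(),np.round(np.nanmedian(P[R],0),3))
print(r.sense())
E
```

```text
top [[0.051, -0.975, 0.218, 0.305], [-0.999, -0.051, 0.009, -0.085], [0.002, -0.218, -0.976, 1.284], [0.0, 0.0, 0.0, 1.0]]
ledge 0.75 [292. 250.] 4556 [0.551 0.022 0.046]
long_plate 0.92 [300. 264.] 1060 [ 0.511 -0.021  0.051]
long_plate 0.74 [197. 248.] 959 [0.554 0.282 0.006]
short_plate 0.38 [288. 250.] 4526 [0.55  0.024 0.046]
short_plate 0.22 [450. 307.] 405 [ 0.431 -0.426  0.011]
usb_stick 0.63 [289. 249.] 4390 [0.55  0.024 0.046]
usb_stick 0.39 [284. 218.] 86 [0.653 0.041 0.009]
battery 0.6 [251. 214.] 179 [0.656 0.126 0.017]
module 0.68 [308. 240.] 637 [ 0.584 -0.028  0.051]
module 0.62 [405. 286.] 383 [ 0.474 -0.301  0.002]
module 0.47 [250. 295.] 59 [0.429 0.122 0.015]
cutters 0.87 [448. 304.] 382 [ 0.431 -0.425  0.011]
side [[-0.998, -0.041, 0.04, 0.522], [-0.055, 0.468, -0.882, 0.853], [0.017, -0.883, -0.469, 0.571], [0.0, 0.0, 0.0, 1.0]]
ledge 0.94 [322. 282.] 4151 [0.548 0.065 0.045]
long_plate 0.84 [340. 261.] 752 [ 0.51  -0.009  0.051]
short_plate 0.87 [311. 262.] 494 [ 0.583 -0.019  0.051]
relay_a 0.66 [371. 287.] 110 [0.441 0.019 0.012]
relay_a 0.6 [342. 264.] 845 [
[... 338 characters left out ...]
334e+01, -1.48168004e+01]), 'joint_velocities': array([ 0.00597589, -0.03644336, -0.07982582, -0.00955072, -0.00931458,
       -0.06850905]), 'effort': array([-1.40652687e-04, -3.90456283e+01,  1.87621915e+01,  4.22425076e+00,
        1.55555864e-02, -3.46392960e-05]), 'tcp_pos': array([ 0.26384833, -0.5665472 ,  0.40476781]), 'ee_rot': array([[-9.06538736e-01, -4.22122636e-01,  2.50719817e-05],
       [-4.22122636e-01,  9.06538736e-01,  1.79282101e-05],
       [-3.02966259e-05,  5.66916591e-06, -1.00000000e+00]]), 'wrist_force': array([-0.43580359,  0.73042692,  0.30461684]), 'moment': array([-0.02762121,  0.00055119,  0.04570052]), 'gripper_force': 0.0, 'gripper_width': 0.9995841202347057}
```

View pics/top0.png

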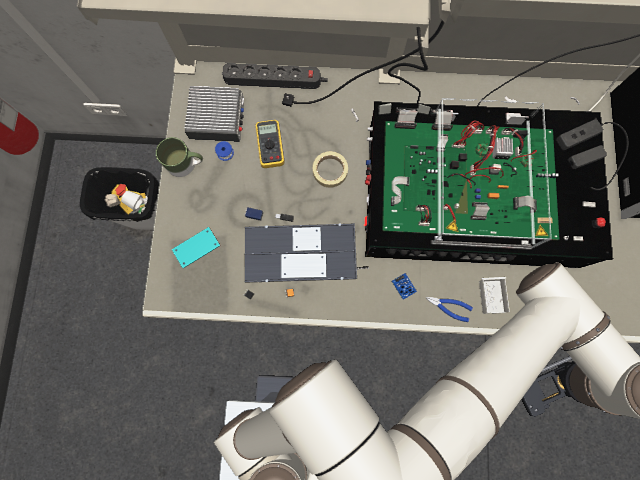

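View pics/side0.png

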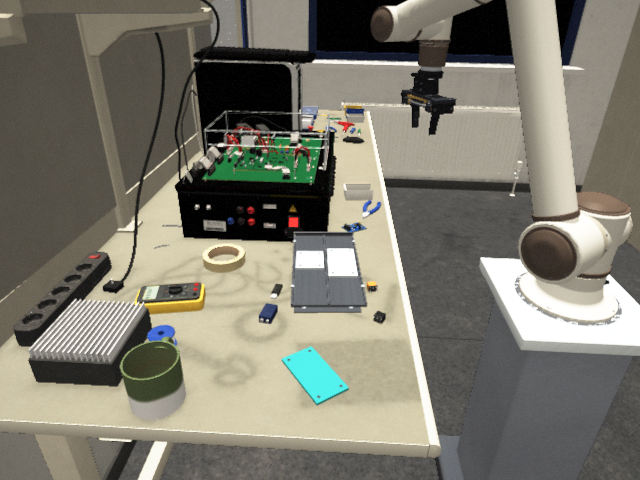

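The turquoise plate at top (196,248) is a look-alike. The bare-aluminium candidates are (303,266), which is longer, and (306,239), which is shorter. Next I measure the heights and find the lip, with one close crop.

```bash
python3 - <<'E'
from h import *
t=cv2.imread("pics/top0.png")[210:310,225:385]; s=cv2.imread("pics/side0.png")[220:320,270:390]
cv2.imwrite("pics/c1.png",np.vstack([cv2.resize(t,(480,300),interpolation=3),cv2.resize(s,(480,300),interpolation=3)[:, :]]))
P=np.load("topP.npy"); Q=np.load("sideP.npy")
for N,A in(("top",P),("side",Q)):
    A=A[~np.isnan(A[...,0])]
    b=A[(A[:,2]>.035)&(A[:,2]<.07)&(A[:,0]>.42)&(A[:,0]<.68)&(abs(A[:,1])<.25)]
    print(N,len(b),cv2.minAreaRect(b[:,:2].astype(np.float32)*1000))
    hi=b[b[:,2]>.0485]
    for y in np.arange(-.16,.20,.01):
        q=b[abs(b[:,1]-y)<.005]
        print(round(y,2),len(q),[ (round(np.percentile(q[m][:,2],90)*1000,1) if m.any() else None) for m in [(q[:,0]<.545)&(q[:,0]>.48), (q[:,0]>.55)&(q[:,0]<.62)]] if len(q) else '')
E
```

```text
top 6274 ((553.4799194335938, -49.05476379394531), (185.89227294921875, 392.073974609375), 11.692498207092285)
-0.16 131 [np.float64(56.2), np.float64(57.3)]
-0.15 213 [np.float64(48.7), np.float64(51.4)]
-0.14 205 [np.float64(48.9), np.float64(48.9)]
-0.13 204 [np.float64(48.9), np.float64(49.4)]
-0.12 207 [np.float64(48.5), np.float64(48.7)]
-0.11 210 [np.float64(48.1), np.float64(49.1)]
-0.1 208 [np.float64(49.0), np.float64(48.5)]
-0.09 206 [np.float64(49.1), np.float64(48.9)]
-0.08 206 [np.float64(54.5), np.float64(49.3)]
-0.07 209 [np.float64(54.7), np.float64(49.9)]
-0.06 202 [np.float64(54.3), np.float64(54.3)]
-0.05 207 [np.float64(54.4), np.float64(54.5)]
-0.04 205 [np.float64(55.2), np.float64(53.7)]
-0.03 208 [np.float64(54.9), np.float64(54.1)]
-0.02 209 [np.float64(54.3), np.float64(54.6)]
-0.01 209 [np.float64(54.0), np.float64(53.9)]
0.0 208 [np.float64(54.7), np.float64(54.8)]
0.01 202 [np.float64(54.2), np.float64(53.3)]
0.02 210 [np.float64(55.0), np.float64(49.2)]
0.03 201 [np.float64(54.3), np.float64(48.9)]
0.04 202 [np.float64(51.6), np.float64(48.2)]
0.05 212 
[... 1397 characters left out ...]
222 [np.float64(51.8), np.float64(51.2)]
0.02 160 [np.float64(52.0), np.float64(46.0)]
0.03 184 [np.float64(52.0), np.float64(46.2)]
0.04 230 [np.float64(50.9), np.float64(46.1)]
0.05 182 [np.float64(46.3), np.float64(46.1)]
0.06 189 [np.float64(46.3), np.float64(46.5)]
0.07 191 [np.float64(46.2), np.float64(46.2)]
0.08 188 [np.float64(46.5), np.float64(46.6)]
0.09 203 [np.float64(46.2), np.float64(47.0)]
0.1 205 [np.float64(46.7), np.float64(47.1)]
0.11 218 [np.float64(46.5), np.float64(46.6)]
0.12 221 [np.float64(46.6), np.float64(46.4)]
0.13 249 [np.float64(46.1), np.float64(46.6)]
0.14 203 [np.float64(46.0), np.float64(46.2)]
0.15 4 [None, np.float64(47.1)]
0.16 0 
0.17 0 
0.18 0 
0.19 0
```

View pics/c1.png

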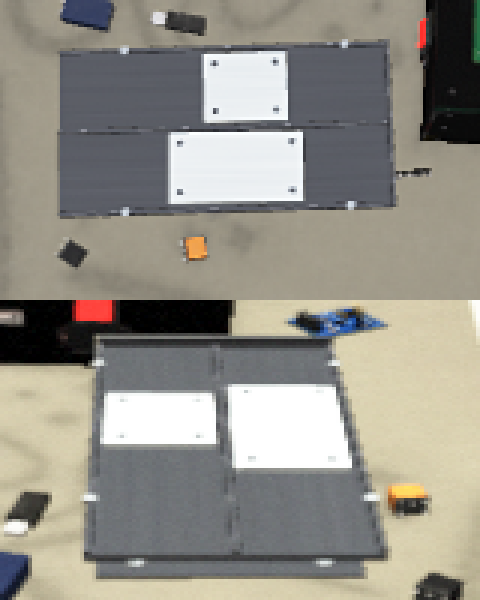

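The long plate is the wider white plate in the near lane, at top (303,266). Both views agree on this. The lip shows as a raised strip at the far end in the side view, at -y. The open end is at +y, so I push in +y. Next I work out the geometry and the hover move.

```bash
python3 - <<'E'
from h import *
for n in("top","side"):
    A=np.load(n+"P.npy"); im=cv2.imread(f"pics/{n}0.png"); g=im.min(2)
    ok=~np.isnan(A[...,0])
    for nm,m in (("white",(g>170)),("ledge",(im.max(2)<130))):
        b=A[ok&m]; b=b[(b[:,2]>.043)&(b[:,2]<.06)&(b[:,0]>.45)&(b[:,0]<.66)&(abs(b[:,1])<.165)]
        M=((b[:,:2]-[.4,-.2])*1000).astype(int); I=np.zeros((400,300),np.uint8); I[M[:,1],M[:,0]]=255
        I=cv2.morphologyEx(I,cv2.MORPH_CLOSE,np.ones((7,7)))
        for c in cv2.findContours(I,0,2)[0]:
            if cv2.contourArea(c)>1500:
                R=cv2.minAreaRect(c); print(n,nm,np.round(np.array(R[0])+[400,-200],1),np.round(R[1],1),round(R[2],2))
A=np.load("topP.npy");b=A[(A[...,1]<-.17)&(A[...,1]>-.4)&(A[...,2]>.06)&(A[...,0]>.4)&(A[...,0]<.8)]
print("instr",b.min(0),np.percentile(b,99,axis=0))
s=r.sense();R=s["ee_rot"]
for g in ([.38,-.2,.405],[.513,-.112,.405]): print(np.round(R.T@(np.array(g)-s["tcp_pos"])*1000))
E
```

```text
top white [583.5 -27.9] [63.2 75.8] 5.44
top white [509.6 -22.8] [ 64.  118.8] 3.01
top ledge [546.1 -12.2] [153.5 299.2] 4.57
side white [584.2 -25.8] [65.8 75.2] 3.01
side white [509.2 -21.7] [ 66.7 121.9] 3.62
side ledge [541.6  37.6] [150.8 208.9] 5.08
side ledge [553.2 -91.9] [150.7 140.3] 4.01
instr [ 0.40049805 -0.39999214  0.06000993] [ 0.79759273 -0.18768536  0.26375778]
[-260.  283.   -0.]
[-418.  307.   -0.]
```

```bash
python3 -m creep '[[-0.5,-30,35,0,0,0,-6],[-0.5,-55,65,0,0,0,-12],[-0.5,-80,95,0,0,0,-18],[-0.5,-105,125,0,0,0,-24],[-0.5,-130,155,0,0,0,-30],[-0.5,-155,180,0,0,0,-36],[-0.5,-180,205,0,0,0,-42],[-0.5,-205,230,0,0,0,-48]]'
python3 - <<'E'
from h import *
s=r.sense();R=s["ee_rot"]
print(s["tcp_pos"],np.round(R[:,1],3),R[2,2],np.round(R.T@(np.array([.516,-.112,.405])-s["tcp_pos"])*1000), np.round(R.T@(np.array([.38,-.2,.405])-s["tcp_pos"])*1000),184.3-np.degrees(np.arctan2(R[1,1],R[0,1])))
E
```

```text
time_s: 1.57
tcp_pos: [0.3526, -0.2698, 0.4051]
ee_rot: [[-0.288, -0.958, 0.001], [-0.958, 0.288, -0.0], [0.0, -0.001, -1.0]]
wrist_force: [0.8, 0.1, -0.0]
gripper_width: 0.481
gripper_force: 0.0
[ 0.35261124 -0.26984263  0.40512959] [-0.958  0.288 -0.001] -0.9999994545129438 [-198. -111.    0.] [-75.  -6.   0.] 21.039664635273937
```

```bash
python3 -m creep '[[-0.5,-35,-3,0,0,0,-6],[-0.5,-75,-6,0,0,0,-12],[-0.5,-105,-30,0,0,0,-18],[-0.5,-135,-55,0,0,0,-21],[-0.5,-165,-83,0,0,0,-21],[-0.5,-198,-111,0,0,0,-21],[-0.5,-198,-111,0,0,0,-21],[-0.5,-198,-111,0,0,0,-21]]'
python3 - <<'E'
from h import *
im,d,P,E=cloud("wrist"); cv2.imwrite("pics/w1.png",im[...,::-1]); np.save("w1.npy",P)
b=P[(im.min(2)>170)&(P[...,2]>.043)&(P[...,2]<.06)]
b=b[(b[:,0]<.7)&(b[:,0]>.41)&(b[:,1]>-.19)]
M=((b[:,:2]-[.4,-.2])*1000).astype(int); I=np.zeros((400,300),np.uint8); I[M[:,1],M[:,0]]=255
I=cv2.morphologyEx(I,cv2.MORPH_CLOSE,np.ones((7,7)))
for c in cv2.findContours(I,0,2)[0]:
    if cv2.contourArea(c)>500:
        R=cv2.minAreaRect(c); print(np.round(np.array(R[0])+[400,-200],1),np.round(R[1],1),round(R[2],2))
print(np.nanmedian(b[:,2]))
s=r.sense();print(s["tcp_pos"],s["ee_rot"][:,1],s["gripper_width"])
E
```

```text
time_s: 2.23
tcp_pos: [0.5184, -0.1133, 0.404]
ee_rot: [[0.072, -0.997, -0.001], [-0.997, -0.072, -0.0], [-0.0, 0.001, -1.0]]
wrist_force: [-0.2, 0.2, 0.2]
gripper_width: 0.25
gripper_force: 0.0
[507.2  30.9] [59.2 23.7] 3.95
[584.8 -55.1] [45.7 62.2] 63.92
[511.3 -50.7] [66.3 64.1] 3.81
0.051170581969249174
[ 0.51710416 -0.11414161  0.40413199] [-0.99752353 -0.07031776  0.00148851] 0.25252900922252064
```

View pics/w1.png

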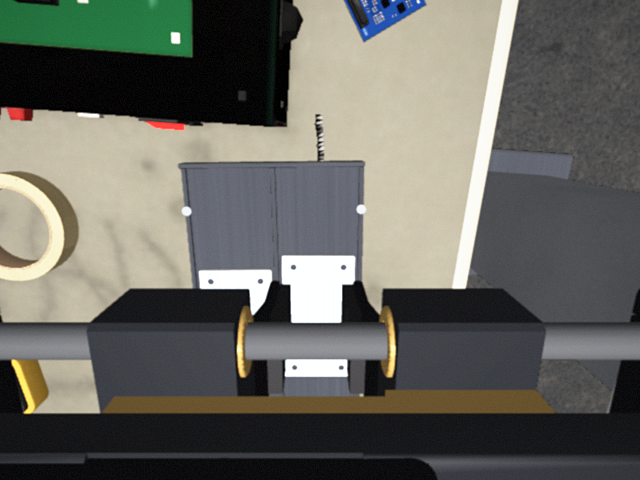

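The plate's rear edge is at row 256 and the lip at rows 160–166, with clear lane between them. The fingers are centred over the lane. I descend behind the plate.

```bash
python3 -m creep '[[-0.5,0,0,40,0,0,0],[-0.5,0,0,80,0,0,0],[-0.5,0,0,120,0,0,0],[-0.5,0,0,150,0,0,0],[-0.5,0,0,165,0,0,0],[-0.5,0,0,171,0,0,0],[-0.5,0,0,173,0,0,0],[-0.5,0,0,173,0,0,0]]'
python3 - <<'E'
from h import *
s=r.sense();print(s["tcp_pos"],s["ee_rot"],s["wrist_force"])
im,d,P,E=cloud("side"); cv2.imwrite("pics/s2.png",cv2.resize(im[200:350,230:430,::-1],(800,600),interpolation=3))
E
```

```text
time_s: 2.95
tcp_pos: [0.5167, -0.1152, 0.2326]
ee_rot: [[0.069, -0.998, 0.001], [-0.998, -0.069, -0.0], [0.0, -0.001, -1.0]]
wrist_force: [0.4, -0.2, 0.4]
gripper_width: 0.251
gripper_force: 0.0
[ 0.51667466 -0.11518759  0.23257332] [[ 6.87151088e-02 -9.97635621e-01  1.18362991e-03]
 [-9.97636294e-01 -6.87153464e-02 -1.61172268e-04]
 [ 2.42124735e-04 -1.16975719e-03 -9.99999287e-01]] [ 0.38931713 -0.24744328  0.43155653]
```

View pics/s2.png

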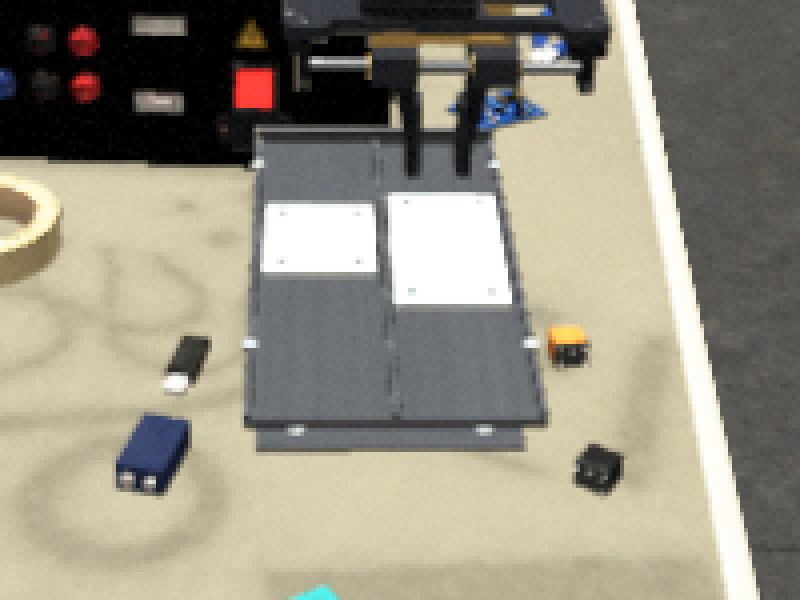

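The fingers stand behind the long plate's rear edge at (412–463,172) in the crop, between the ribs. I lower them another 3 mm, then push slowly.

```bash
python3 -m creep '[[-0.5,0,0,3,0,0,0],[-0.5,-5,0,3,0,0,0],[-0.5,-10,0,3,0,0,0],[-0.5,-15,0,3,0,0,0],[-0.5,-20,0,3,0,0,0],[-0.5,-25,0,3,0,0,0],[-0.5,-30,0,3,0,0,0],[-0.5,-35,0,3,0,0,0]]'
```

```text
time_s: 3.67
tcp_pos: [0.5144, -0.0793, 0.2291]
ee_rot: [[0.07, -0.998, 0.0], [-0.998, -0.07, -0.0], [0.0, -0.0, -1.0]]
wrist_force: [0.6, -2.6, 2.3]
gripper_width: 0.252
gripper_force: 1.2
```

```bash
python3 -m creep '[[-0.5,-8,0,0,0,0,0],[-0.5,-16,0,0,0,0,0],[-0.5,-24,0,0,0,0,0],[-0.5,-32,0,0,0,0,0],[-0.5,-40,0,0,0,0,0],[-0.5,-48,0,0,0,0,0],[-0.5,-56,0,0,0,0,0],[-0.5,-60,0,0,0,0,0]]'
cat > m.py <<'E'
from h import *
from scipy.spatial.transform import Rotation
s=r.sense();print(s["tcp_pos"],s["ee_rot"][:,0],s["wrist_force"])
ax=np.array([-.073,.997]); nx=np.array([.997,.073])
for n in("top","side"):
    im,d,P,E=cloud(n)
    k=~np.isnan(P[...,0])&(P[...,2]>.043)&(P[...,2]<.06)&(P[...,0]>.45)&(P[...,0]<.66)&(P[...,1]>-.165)&(P[...,1]<.25)
    q=P[...,:2]-[.546,-.012]; a=q@ax*1000; c=q@nx*1000
    w=k&(im.min(2)>170)
    L=w&(c<-8)&(c>-68); S=w&(c>8)&(c<68); D=k&(im.max(2)<130)&(c>10)&(c<65)
    for nm,m in(("long",L),("short",S),("ledge",D)): print(n,nm,np.round(np.percentile(a[m],[.5,2,98,99.5])),np.round(np.percentile(c[m],[1,99])),np.round(1000*np.median(P[m][:,2]),1))
    R=cv2.minAreaRect((P[L][:,:2]*1000).astype(np.float32)); print(np.round(R[0]),np.round(R[1]),round(R[2],1))
    cv2.imwrite(f"pics/{n}_{s['time_s']:.1f}.png",cv2.resize((im[200:350,230:430] if n=="side" else im[200:320,220:380])[...,::-1],(800,600),interpolation=3))
E
python3 m.py
```

```text
time_s: 4.33
tcp_pos: [0.51, -0.0188, 0.2287]
ee_rot: [[0.07, -0.998, -0.0], [-0.998, -0.07, 0.0], [-0.0, 0.0, -1.0]]
wrist_force: [0.3, -2.9, 3.2]
gripper_width: 0.248
gripper_force: 1.5
[ 0.51002128 -0.01881681  0.22869795] [ 6.99687860e-02 -9.97549171e-01 -1.42199106e-04] [ 0.26570552 -2.87310418  3.16317689]
top long [ 38.  40. 123. 126.] [-67. -32.] 51.2
top short [-55. -55. -44. -44.] [10. 67.] 51.3
top ledge [-149. -147.  -57.  145.] [10. 64.] 46.1
[493.  65.] [39. 90.] 2.9
side long [ -5.   8. 125. 127.] [-67.  -9.] 50.8
side short [-67. -65.  20.  21.] [ 9. 67.] 50.7
side ledge [-147. -144.  151.  153.] [11. 64.] 44.9
[504.  46.] [ 60. 137.] 4.0
```

```bash
python3 -m creep '[[-0.5,-8,0,0,0,0,0],[-0.5,-16,0,0,0,0,0],[-0.5,-24,0,0,0,0,0],[-0.5,-32,0,0,0,0,0],[-0.5,-40,0,0,0,0,0],[-0.5,-46,0,0,0,0,0],[-0.5,-50,0,0,0,0,0],[-0.5,-50,0,0,0,0,0]]'; python3 m.py
```

```text
time_s: 5.1
tcp_pos: [0.5067, 0.0309, 0.2288]
ee_rot: [[0.07, -0.998, 0.0], [-0.998, -0.07, 0.0], [-0.0, -0.0, -1.0]]
wrist_force: [0.2, -0.4, 0.4]
gripper_width: 0.252
gripper_force: 0.0
[0.50674657 0.03090001 0.22882733] [ 7.04280321e-02 -9.97516835e-01 -2.35938369e-04] [ 0.1665653  -0.37005651  0.4220296 ]
top long [ 93.  94. 173. 176.] [-67. -33.] 51.1
top short [-55. -55.  13.  16.] [ 9. 67.] 51.3
top ledge [-149. -147.  -57.   10.] [11. 64.] 46.1
[487. 119.] [36. 84.] 5.6
side long [ 45.  57. 176. 177.] [-67.  -9.] 50.8
side short [-90. -88.  19.  22.] [ 9. 67.] 50.8
side ledge [-120. -111.  151.  153.] [11. 64.] 44.9
[500.  97.] [ 60. 137.] 4.2
```

```bash
python3 -m creep '[[-0.5,-4,0,0,0,0,0],[-0.5,-8,0,0,0,0,0],[-0.5,-11,0,0,0,0,0],[-0.5,-14,0,0,0,0,0],[-0.5,-14,0,0,0,0,0],[-0.5,5,0,0,0,0,0],[-0.5,15,0,0,0,0,0],[-0.5,15,0,0,0,0,0]]'; python3 -m creep '[[-0.5,0,0,-40,0,0,0],[-0.5,0,0,-80,0,0,0],[-0.5,30,0,-115,0,0,0],[-0.5,70,0,-130,0,0,0],[-0.5,105,0,-145,0,0,0],[-0.5,140,0,-155,0,0,0],[-0.5,140,0,-155,0,0,0],[-0.5,140,0,-155,0,0,0]]'; python3 m.py; ls pics
```

```text
time_s: 5.87
tcp_pos: [0.5076, 0.0138, 0.2286]
ee_rot: [[0.067, -0.998, -0.0], [-0.998, -0.067, 0.0], [-0.0, 0.0, -1.0]]
wrist_force: [-0.4, 0.2, -0.5]
gripper_width: 0.251
gripper_force: 0.0
time_s: 6.53
tcp_pos: [0.5172, -0.1262, 0.3842]
ee_rot: [[0.065, -0.998, 0.002], [-0.998, -0.065, 0.001], [-0.0, -0.002, -1.0]]
wrist_force: [-0.0, 0.6, -0.4]
gripper_width: 0.251
gripper_force: 0.0
[ 0.51723684 -0.12623559  0.3842276 ] [ 6.52009552e-02 -9.97872061e-01 -4.30158271e-04] [-0.03465031  0.61837451 -0.39358282]
top long [185. 185. 188. 188.] [-28. -10.] 50.4
top short [-54. -54.  18.  19.] [ 8. 23.] 51.0
top ledge [-84. -83.  51.  51.] [10. 22.] 45.8
[514. 172.] [19.  3.] 5.2
side long [ 62.  71. 189. 191.] [-67.  -9.] 50.8
side short [-67. -65.  19.  20.] [ 9. 67.] 50.8
side ledge [-147. -146.  150.  153.] [11. 64.] 44.9
[499. 111.] [ 60. 131.] 4.2
c1.png
s2.png
side0.png
side_4.3.png
side_5.1.png
side_6.5.png
top0.png
top_4.3.png
top_5.1.png
top_6.5.png
w1.png
```

View pics/side_6.5.png

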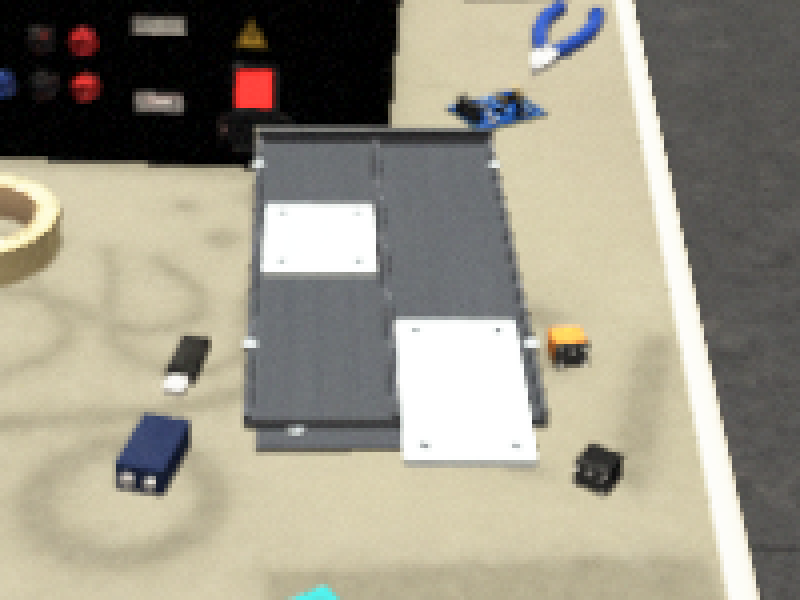

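The long plate lies flat in its lane and sticks out past the open end (front edge at row 460, ledge end at row 425). By measurement that is about 39 mm. The short plate and the bystanders in view are where they were, and the arm is clear.

```bash
python3 -c "
from station import r
print(r.finish_job())"
```

```text
the job is handed in; nothing more can be done
None
```

The long plate now sticks out about 39 mm past the open end, lying flat in its lane with the other things undisturbed as far as the last picture shows; the job is handed in, with no verdict returned.

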